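Sweep the spilled toffees off the sideboard into the baking tray

ROBOT

A 6-joint arm with a two-finger parallel gripper is mounted at the origin on the work surface. World frame = base frame: x ahead of the robot, y to its left, z up, the work surface at z = 0. Lengths are in m, angles in rad, forces in N, time in s.
With the tool pointing down it reaches from about 0.3 to 0.875 m from the base axis. Payload 6.4 kg.
Tool frame: the origin (TCP) lies at the very end of the fingers, on their centre line; the grasp point (between the pads) lies 19 mm behind it; z points along the fingers, y is the line along which they close (so a half turn about z gives the same grasp; the last joint's range is limited). The gripper opens to 85 mm and grips with 20 to 120 N. Pads are 22 mm wide; open, the fingers measure 114 mm over their backs; the gripper's body (76 mm by 85 mm) begins 54 mm behind the grasp point. The pads swing forward as they close: fully open they stand 13 mm farther back than shut.
Start: joints at [-1.358, 0.181, 1.607, -0, 1.354, -0.206], TCP at [0.234, -0.525, 0.231] pointing down, gripper open.
Joint ranges: [-2.99, 2.99], [-0.89, 2.07], [0.3, 2.58], [-1.14, 4.28], [0, 2.63], [-3.12, 3.12]. Speed limits (rad/s): [2.57, 2.57, 3.01, 3.14, 3.14, 3.14].

INTERFACE

Orientations are given as a unit quaternion [w, x, y, z].
In Python, from bench import telemetry, camera, ctrl, spotter gives the robot as it stands.
- The arm moves only by the tool send_rows, never from a script. Its argument "series" is a list of rows, each a list of 3 entries, a list of its own where there are three numbers: the turn, a rotation vector about the world's x, y, z in degrees, then the shift along the world's x, y, z in mm, then the closure, from -1 (fully open) to 1 (shut), so that 0 is half open. In form: [[[rx, ry, rz], [dx, dy, dz], gripper], ...]. A call has 1 to 10 rows; each row is the pose to reach, as a shift and turn from the pose commanded when the call began; what a row does not reach only later rows make up. A row lasts 1/8 s, in which the tool goes at most 62.5 mm and 10.7 degrees, less where a joint would pass 70% of its speed; a pose out of reach is approached as far as the arm can. A call with a gripper value outside its range is refused whole. The fingers move at their own pace and stop on an object; the grip force is fixed at half the most. Time passes only in rows, so rows that repeat a pose let the fingers close. It gives the time, the measured TCP pose, the force, the opening and the grip force at its end, in the units of the state.
- telemetry.get_obs(): the state, without advancing time (a new reading comes with each control period).
- camera(name): name is "side" or "top" or "wrist"; returns a dict with "pixels" (384x512x3 uint8, red, green, blue), "camera_matrix" (3x3 intrinsics, pixels), "dist_coeffs" ([k1, k2, p1, p2, k3] as OpenCV has them; the pictures are not rectified), "xyz" and "orientation" of the camera in the world. Camera axes: x right, y up, looking along -z (the intrinsics and any distortion apply to the point x, -y, -z); pixel columns grow to the right and rows downward; lengths in m; the calibration is good to about 2 mm. A picture is of the moment at which its call begins. There is no depth.
- ctrl.hand_in(): hands the job in; it is judged then, once.
Trained networks look in the newest picture that a camera, given by its name, has taken for a name from the list of things; names that differ only in an ending like _2 or _b are one class to them, and where a whole thing is asked for, a point or a joint stands for the part that bears it (a point fixed in the world has none). Each returns a list of dicts, best first, with "conf" (0 to 1); they miss things now and then, are a little off and sometimes report something else, mostly with a low value. They report only what shows in the picture. A call takes as long as a camera call.
- spotter.boxes_of(thing, camera): "xyz" ([x, y, z] in m, in world coordinates, good to about 4 mm: the middle of the surface that is visible of it).
- spotter.landmark_of(thing, camera): "xyz" ([x, y, z] in m, in world coordinates, good to about 4 mm: a listed point, or the origin of a listed thing).
The state is a dict: "time_s": time; "q": joint angles; "dq": joint speeds; "joint_efforts": joint torques, N m; "eef_pos": TCP position; "eef_rot": TCP orientation; "wrist_force": force on the tool from outside, world axes, zero at the start; "torque": the same for the moment, N m; "opening": opening from 0.0 (shut) to 1.0 (fully open); "grasp_force": force on a finger pad.
Only numpy, scipy, OpenCV 4.12 (cv2) and the standard library are available. Lean on these libraries where they do the work, as an engineer would, in place of code of your own. Each camera call takes 0.05 s, during which the arm holds its last target. There are 200 camera calls.

TASK

Four wrapped toffees have spilled from the candy box onto the oak top: sweep them with your fingers over the front edge of the sideboard so that all four drop into the upper baking tray waiting on the pull-out shelf below. Push them along the surface gently, without picking up, pinching or pressing down on any of them. Leave the trays and everything else on the sideboard where they are, the candy box's lid open.

Things in the scene. Friction and masses are not known exactly. Their poses are not given: they have to be found in the camera images.
- toffee_red: wrapped toffee in red, a block 36 x 24 x 18 mm with a twisted wrapper end 15 mm long on each short side (66 mm overall along its x axis, ends 20 mm wide), about 15 g; origin at its middle, 9 mm above the oak while it lies flat
- toffee_blue: wrapped toffee in blue, a block 36 x 24 x 18 mm with a twisted wrapper end 15 mm long on each short side (66 mm overall along its x axis, ends 20 mm wide), about 15 g; origin at its middle, 9 mm above the oak while it lies flat
- toffee_green: wrapped toffee in green, a block 36 x 24 x 18 mm with a twisted wrapper end 15 mm long on each short side (66 mm overall along its x axis, ends 20 mm wide), about 15 g; origin at its middle, 9 mm above the oak while it lies flat
- toffee_orange: wrapped toffee in orange, a block 36 x 24 x 18 mm with a twisted wrapper end 15 mm long on each short side (66 mm overall along its x axis, ends 20 mm wide), about 15 g; origin at its middle, 9 mm above the oak while it lies flat
- upper_tray: the aluminium baking tray to be filled: the smaller one, 240 mm (x) by 340 mm (y) over the rim, walls 26 mm high leaning outward, floor 216 x 316 mm, 2.5 mm thick; origin under the middle of its floor. It stands inside the larger tray on the pull-out shelf, rim about 85 mm below the oak surface; its near wall lies under the oak top, so what is pushed slowly over the edge drops into it
- lower_tray: the larger aluminium baking tray under it, 290 x 390 mm over the rim, 20 mm high; origin under the middle of its floor
- shelf: the oak pull-out shelf below the top, 460 mm (x) by 620 mm (y), running out towards +x; origin at the middle of its upper face
- front_edge (a point): middle of the front (far, +x) upper edge of the sideboard's oak top; the edge is straight, runs along y (850 mm to either side), and the top surface lies at z = 0 behind it. Beyond it there is nothing until the shelf and trays below
- cake_lifter: stainless cake lifter lying flat, leave alone: blade 120 mm long and up to 62 mm wide to its +x, handle to its -x, 276 mm overall (128 mm towards +x, 148 mm towards -x of its origin), up to 30 mm high; origin underneath where blade and neck meet
- cup: blue espresso cup without handle, 60 mm across, 55 mm high, leave alone; origin under its middle
- sugar_bowl: white covered sugar bowl, 64 mm across, 65 mm high, leave alone; origin under its middle
- pepper_mill: dark wooden pepper mill, 54 mm across, 148 mm high, leave alone; origin under its middle
- tureen: covered white ceramic tureen, 244 mm across (300 mm over its two loop handles along y), 202 mm high, leave alone; origin under its middle
- candy_box: clear acrylic candy box 120 (x) x 170 (y) x 75 mm, fixed, leave alone; origin under its middle. Its lid is hinged on the +x rim and stands open, its top about 200 mm above the oak
- candy_lid (a joint): angle of the candy box's lid in rad: 0 shut, about 1.8 as it stands open; leave it open
- press: wooden tortilla press, two square boards of about 200 mm with a lever across the top, 85 mm high, its lever handle reaching 205 mm towards +x and its fork 132 mm towards -x of the origin; leave alone; origin under the middle of the boards

How it is judged:
By the outcome, as a careful person would: the job done as asked, in the order asked, and still so for the second after the job is handed in, with the robot touching nothing.
It also fails if it takes over 72 s, if anything falls off the work surface, if the arm or the gripper's body presses on something with over 40 N, if the wrist force passes 120 N, or if a joint passes its speed limit or range.

## Working session

There is one attempt and no reset: what is moved stays moved. The work goes in short steps, Python scripts to look and compute and a tool call to move; the robot and the scene stay as the last step left them, time stands still between calls to the robot, and variables do not carry over. Pictures are saved under pics/ and viewed, at most 13 in all, crops included, and the job is handed in when it is done.

Besides the shell and the picture viewer there is one more tool, called after "Request:" in YAML: its name, and indented under it one key for each argument. send_rows: Moves the arm, as the interface text tells. Its arguments: {"type":"object","properties":{"series":{"type":"array","items":{"type":"array"}}},"required":["series"]}

```bash
mkdir -p pics; cat > m.py <<'E'
from bench import telemetry, camera, ctrl, spotter
import cv2,numpy as np
def snap(n,f):
    c=camera(n); cv2.imwrite('pics/'+f,c['pixels'][:,:,::-1]); return c
E
python3 - <<'E'
from m import *
for n in ['top','side']:
    c=snap(n,n+'0.png'); print(n,np.round(c['xyz'],3),np.round(c['orientation'],3))
    for t in ['toffee_red','toffee_blue','toffee_green','toffee_orange','upper_tray','front_edge','cake_lifter','cup','sugar_bowl','pepper_mill','tureen','candy_box','press']:
        print(t,[(np.round(d['xyz'],3).tolist(),round(d['conf'],2)) for d in spotter.landmark_of(t,n)[:2]])
o=telemetry.get_obs();print(o['time_s'],o['eef_pos'],o['eef_rot'],o['opening'])
E
```

```text
top [ 0.433 -0.025  1.508] [-0.699 -0.023  0.022  0.714]
toffee_red [([0.538, -0.082, 0.011], 0.52)]
toffee_blue [([0.585, 0.112, 0.01], 0.62)]
toffee_green [([0.584, -0.202, 0.01], 0.42), ([0.768, 0.06, -0.114], 0.18)]
toffee_orange [([0.397, -0.152, 0.002], 0.64), ([0.368, -0.41, 0.0], 0.62)]
upper_tray [([0.769, 0.057, -0.114], 0.9)]
front_edge [([0.682, 0.0, 0.0], 0.69)]
cake_lifter [([0.772, 0.058, -0.112], 0.72)]
cup [([0.582, -0.2, 0.011], 0.63), ([0.56, 0.204, 0.008], 0.52)]
sugar_bowl [([0.388, 0.15, -0.004], 0.78), ([0.585, -0.2, 0.009], 0.68)]
pepper_mill [([0.545, -0.342, -0.004], 0.53), ([0.768, 0.059, -0.113], 0.33)]
tureen [([0.326, 0.392, -0.0], 0.74)]
candy_box [([0.55, 0.434, 0.0], 0.61)]
press [([0.368, -0.412, 0.001], 0.86)]
side [ 0.09  -0.9    0.702] [ 0.866  0.446 -0.107 -0.2  ]
toffee_red [([0.541, -0.086, 0.008], 0.46)]
toffee_blue [([0.588, 0.104, 0.009], 0.55)]
toffee_green [([0.582, -0.201, 0.008], 0.74)]
toffee_orange []
upper_tray [([0.768, 0.053, -0.114], 0.58), ([0.545, -0.346, -0.006], 0.52)]
front_edge [([0.676, -0.003, -0.0], 0.87)]
cake_lifter []
cup []
sugar_bowl [([0.393, 0.154, 0.0], 0.6)]
pepper_mill [([0.54, -0.084, 0.008], 0.74), ([0.544, -0.346, -0.005], 0.73)]
tureen [([0.325, 0.393, -0.002], 0.56)]
candy_box [([0.771, 0.057, -0.112], 0.64)]
press [([0.376, -0.416, 0.004], 0.69)]
1.4 [ 0.2338465  -0.5253204   0.23127752] [-5.08064459e-06  9.78154348e-01  2.07879945e-01 -5.62081249e-06] 0.9993077336796778
```

View pics/top0.png

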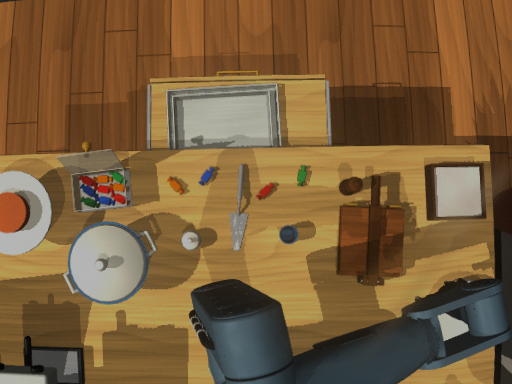

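View pics/side0.png

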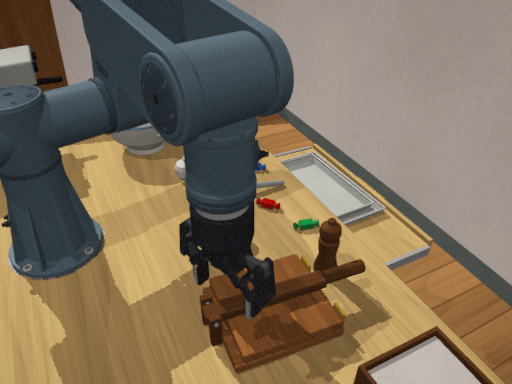

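Top view: orange (176,186), blue (207,176), red (266,191), green (303,175), the lifter between blue and red with its handle toward the edge (tip ~243,165), tray spanning cols 168–280. The edge lies at row ~147. I'll refine the positions by colour.

```bash
cat >> m.py <<'E'
from scipy.spatial.transform import Rotation as R
def world(c,uv,z):
    p=cv2.undistortPoints(np.array(uv,float).reshape(-1,1,2),np.array(c['camera_matrix']),np.array(c['dist_coeffs']))[:,0]
    d=np.c_[p[:,0],-p[:,1],-np.ones(len(p))]
    w,x,y,zz=c['orientation']; d=R.from_quat([x,y,zz,w]).apply(d); o=np.array(c['xyz'])
    return o+d*((z-o[2])/d[:,2])[:,None]
H={'red':(175,4),'blue':(108,125),'green':(45,75),'orange':(8,16)}
def toffees(c,z=.012,lim=(.42,.70,-.3,.32)):
    h=cv2.cvtColor(c['pixels'],cv2.COLOR_RGB2HSV); out={}
    for k,(a,b) in H.items():
        hu=h[...,0]; m=((hu>=a)|(hu<=b)) if a>b else ((hu>=a)&(hu<=b))
        m&=(h[...,1]>170)&(h[...,2]>70)
        n,l,s,ce=cv2.connectedComponentsWithStats(m.astype(np.uint8),connectivity=8)
        for i in range(1,n):
            if s[i,4]<15: continue
            vu=np.argwhere(l==i)[:,::-1]; w=world(c,vu,z)[:,:2]; q=w.mean(0)
            if lim[0]<q[0]<lim[1] and lim[2]<q[1]<lim[3]:
                e,V=np.linalg.eigh(np.cov(w.T)); v=V[:,1]
                print(k,len(vu),np.round(q,3),'ang',round(np.degrees(np.arctan2(v[1],v[0]))%180),'sd',np.round(np.sqrt(e)*1e3,1))
E
python3 - <<'E'
from m import *
c=snap('top','top1.png'); toffees(c)
cv2.imwrite('pics/crop.png',cv2.resize(c['pixels'][70:260,130:370,::-1],None,fx=3,fy=3,interpolation=cv2.INTER_CUBIC))
print('edge',world(c,[[180,148],[243,147],[300,147]],0).round(3))
print('lifter',world(c,[[243,165],[240,249],[246,165]],.015).round(3))
print('tray',world(c,[[169,88],[279,88]],-.086).round(3))
E
```

```text
red 64 [ 0.537 -0.08 ] ang 129 sd [5.8 9.4]
blue 38 [0.589 0.108] ang 141 sd [4.5 8.3]
orange 132 [0.562 0.205] ang 42 sd [ 6.3 17.9]
orange 15 [ 0.521 -0.061] ang 21 sd [5.5 6. ]
edge [[ 0.683  0.191  0.   ]
 [ 0.681 -0.013  0.   ]
 [ 0.677 -0.197  0.   ]]
lifter [[ 0.621 -0.012  0.015]
 [ 0.355  0.003  0.015]
 [ 0.621 -0.022  0.015]]
tray [[ 0.91   0.241 -0.086]
 [ 0.9   -0.142 -0.086]]
```

View pics/crop.png

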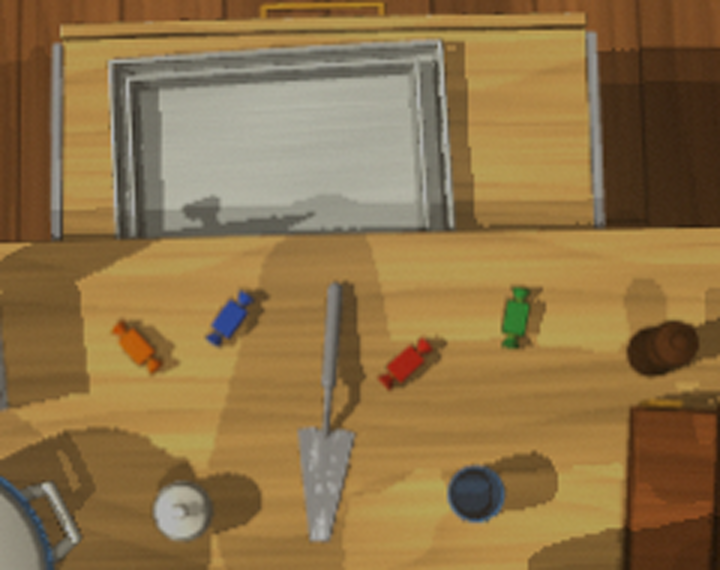

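Crop: toffees lie roughly as spotted. Red is diagonal (~135°), green lies along x, orange and blue are diagonal, and the lifter handle ends ~58 mm short of the edge at y≈-0.015. The upper tray inside spans y ≈ -0.11 to 0.21. I'll do red first: nudge it to +y, then push it over the edge.

Request:
send_rows:
  series:
    - [[0,0,10],[50,65,0],0.66]
    - [[0,0,20],[100,128,0],0.66]
    - [[0,0,30],[140,178,0],0.66]
    - [[0,0,40],[180,230,0],0.66]
    - [[0,0,50],[220,280,0],0.66]
    - [[0,0,60],[260,331,0],0.66]
    - [[0,0,66],[306,385,0],0.66]
    - [[0,0,66],[306,385,0],0.66]
    - [[0,0,66],[306,385,-50],0.66]
    - [[0,0,66],[306,385,-100],0.66]

```text
time_s: 2.7
eef_pos: [0.5409, -0.1395, 0.1308]
eef_rot: [0.001, 0.706, 0.708, 0.0]
wrist_force: [0.2, 0.1, -0.2]
opening: 0.17
grasp_force: 0.0
```

```bash
python3 - <<'E'
from m import *
c=snap('wrist','w0.png'); o=telemetry.get_obs()
print(o['time_s'],np.round(o['eef_pos'],4),np.round(o['eef_rot'],3),o['opening'],o['q'].round(2) if hasattr(o['q'],'round') else o['q'])
for t in ['red','green','blue','orange']: print(t,[(np.round(d['xyz'],3).tolist(),round(d['conf'],2)) for d in spotter.landmark_of('toffee_'+t,'wrist')[:2]])
E
```

```text
2.75 [ 0.536  -0.1377  0.1231] [-0.005  0.707  0.707 -0.002] 0.17333386865571998 [-0.47  0.26  1.74 -0.    1.15 -0.47]
red [([0.534, -0.085, 0.006], 0.85), ([0.682, 0.0, 0.003], 0.36)]
green [([0.579, -0.2, 0.009], 0.59)]
blue []
orange []
```

View pics/w0.png

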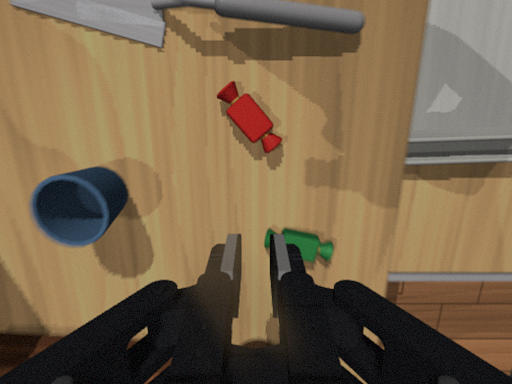

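Wrist view: red lies at (250,117) ahead of the fingertips (~258,240), green to the right behind at (300,245); the gap between fingers is small as planned. Descend and nudge red to +y.

Request:
send_rows:
  series:
    - [[0,0,0],[0,0,-50],0.66]
    - [[0,0,0],[0,0,-95],0.66]
    - [[0,0,0],[0,0,-123],0.66]
    - [[0,0,0],[0,0,-123],0.66]
    - [[0,0,0],[0,12,-123],0.66]
    - [[0,0,0],[0,23,-123],0.66]
    - [[0,0,0],[0,33,-123],0.66]
    - [[0,0,0],[0,42,-123],0.66]
    - [[0,0,0],[0,50,-123],0.66]
    - [[0,0,0],[0,54,-123],0.66]

```text
time_s: 4.2
eef_pos: [0.5397, -0.0857, 0.0082]
eef_rot: [-0.0, 0.707, 0.707, -0.0]
wrist_force: [-0.3, 1.1, 0.4]
opening: 0.171
grasp_force: 0.0
```

Request:
send_rows:
  series:
    - [[0,0,0],[0,-10,0],0.66]
    - [[0,0,0],[0,-25,20],0.66]
    - [[0,0,0],[-10,-25,70],0.66]
    - [[0,0,-10],[-30,-15,80],0.66]

```text
time_s: 4.7
eef_pos: [0.5125, -0.1041, 0.0919]
eef_rot: [0.003, 0.768, 0.641, 0.001]
wrist_force: [0.1, -0.7, 0.3]
opening: 0.169
grasp_force: 0.0
```

```bash
python3 - <<'E'
from m import *
c=snap('wrist','w1.png'); o=telemetry.get_obs()
print(o['time_s'],np.round(o['eef_pos'],4),np.round(o['eef_rot'],3))
for t in ['red','green']: print(t,[(np.round(d['xyz'],3).tolist(),round(d['conf'],2)) for d in spotter.landmark_of('toffee_'+t,'wrist')[:2]])
toffees(c)
E
```

```text
4.75 [ 0.5091 -0.1018  0.0909] [0.001 0.77  0.638 0.   ]
red [([0.525, -0.054, 0.007], 0.88)]
green [([0.579, -0.2, 0.011], 0.78)]
red 1641 [ 0.525 -0.058] ang 166 sd [6.9 9.9]
red 291 [ 0.499 -0.05 ] ang 75 sd [3.  4.1]
red 318 [ 0.551 -0.064] ang 75 sd [3.1 4.4]
orange 32 [ 0.506 -0.053] ang 67 sd [1.  2.3]
orange 38 [ 0.543 -0.063] ang 78 sd [0.8 2.7]
```

View pics/w1.png

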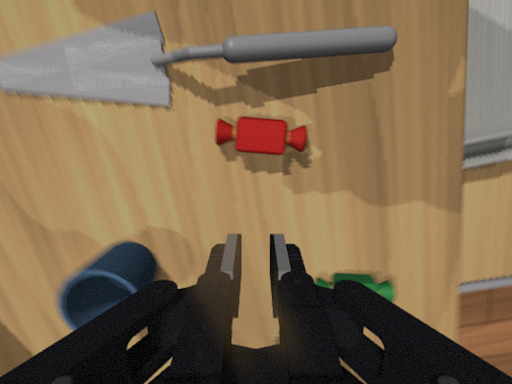

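Red now lies at (262,135), nearly along x at y≈-0.058, clear of the handle. Turn the fingers and push it over the edge in +x.

Request:
send_rows:
  series:
    - [[0,0,-10],[-15,12,0],0.66]
    - [[0,0,-20],[-30,24,0],0.66]
    - [[0,0,-30],[-45,35,0],0.66]
    - [[0,0,-40],[-45,35,0],0.66]
    - [[0,0,-50],[-45,35,0],0.66]
    - [[0,0,-60],[-45,35,0],0.66]
    - [[0,0,-70],[-45,35,0],0.66]
    - [[0,0,-80],[-45,35,-20],0.66]
    - [[0,0,-80],[-45,35,-60],0.66]
    - [[0,0,-80],[-45,35,-80],0.66]

```text
time_s: 6.1
eef_pos: [0.4638, -0.0664, 0.0056]
eef_rot: [-0.001, 1.0, 0.002, -0.002]
wrist_force: [0.1, 0.4, -0.2]
opening: 0.169
grasp_force: 0.0
```

Request:
send_rows:
  series:
    - [[0,0,0],[4,0,0],0.66]
    - [[0,0,0],[16,0,0],0.66]
    - [[0,0,0],[28,0,0],0.66]
    - [[0,0,0],[40,0,0],0.66]
    - [[0,0,0],[52,0,0],0.66]
    - [[0,0,0],[64,0,0],0.66]
    - [[0,0,0],[76,0,0],0.66]
    - [[0,0,0],[88,0,0],0.66]
    - [[0,0,0],[98,0,0],0.66]
    - [[0,0,0],[100,0,0],0.66]

```text
time_s: 7.35
eef_pos: [0.5656, -0.0664, 0.0083]
eef_rot: [0.0, 1.0, 0.0, 0.0]
wrist_force: [-0.2, 0.1, -0.9]
opening: 0.171
grasp_force: 0.1
```

```bash
python3 - <<'E'
from m import *
c=snap('wrist','w2.png'); o=telemetry.get_obs()
print(o['time_s'],np.round(o['eef_pos'],4),np.round(o['eef_rot'],3),o['wrist_force'])
toffees(c)
E
```

```text
7.4 [ 0.5653 -0.0663  0.0082] [-0.  1.  0.  0.] [ 0.68027372 -0.08773572  0.60424941]
red 893 [ 0.636 -0.054] ang 88 sd [3.3 4.2]
red 4563 [ 0.606 -0.051] ang 173 sd [ 6.5 13.3]
```

View pics/w2.png

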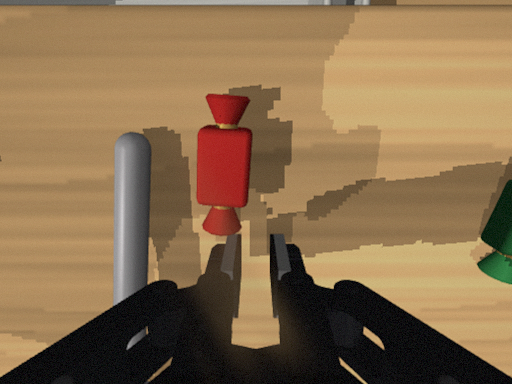

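Red slides straight (centre (223,165), near y≈-0.052), clear of the handle. Carry on over the edge.

Request:
send_rows:
  series:
    - [[0,0,0],[12,0,0],0.66]
    - [[0,0,0],[24,0,0],0.66]
    - [[0,0,0],[36,0,0],0.66]
    - [[0,0,0],[48,0,0],0.66]
    - [[0,0,0],[58,0,0],0.66]
    - [[0,0,0],[68,0,0],0.66]
    - [[0,0,0],[78,0,0],0.66]
    - [[0,0,0],[88,0,0],0.66]
    - [[0,0,0],[98,0,0],0.66]
    - [[0,0,0],[108,0,0],0.66]

```text
time_s: 8.65
eef_pos: [0.6735, -0.0663, 0.0083]
eef_rot: [-0.0, 1.0, -0.0, 0.0]
wrist_force: [-0.2, -0.1, 0.4]
opening: 0.173
grasp_force: 0.0
```

Request:
send_rows:
  series:
    - [[0,0,0],[10,0,0],0.66]
    - [[0,0,0],[20,0,0],0.66]
    - [[0,0,0],[20,0,0],0.66]
    - [[0,0,0],[-10,0,40],0.66]
    - [[0,0,0],[-50,0,80],0.66]

```text
time_s: 9.28
eef_pos: [0.6217, -0.0663, 0.0879]
eef_rot: [-0.0, 1.0, 0.0, -0.001]
wrist_force: [1.0, 0.2, 1.3]
opening: 0.172
grasp_force: 0.0
```

```bash
python3 - <<'E'
from m import *
c=snap('wrist','w3.png'); o=telemetry.get_obs()
print(o['time_s'],np.round(o['eef_pos'],4),np.round(o['eef_rot'],3),o['wrist_force'])
for t in ['red','green']: print(t,[(np.round(d['xyz'],3).tolist(),round(d['conf'],2)) for d in spotter.landmark_of('toffee_'+t,'wrist')[:2]])
toffees(c,-.1,(.6,.95,-.3,.3))
c=camera('top')
for t in ['red','green','blue','orange']: print(t,[(np.round(d['xyz'],3).tolist(),round(d['conf'],2)) for d in spotter.landmark_of('toffee_'+t,'top')[:2]])
E
```

```text
9.325 [ 0.6199 -0.0662  0.0934] [0.001 1.    0.    0.   ] [2.72129987 0.28800346 1.94133477]
red [([0.714, -0.052, -0.101], 0.56)]
green [([0.58, -0.202, 0.01], 0.73)]
red 143 [ 0.736 -0.062] ang 67 sd [2.8 3.8]
red 801 [ 0.713 -0.051] ang 150 sd [6.5 9.7]
red 96 [ 0.689 -0.039] ang 71 sd [2.3 3.5]
red [([0.546, 0.435, -0.001], 0.65)]
green [([0.584, -0.2, 0.01], 0.53)]
blue [([0.587, 0.107, 0.007], 0.58)]
orange [([0.549, 0.436, -0.002], 0.68), ([0.768, 0.057, -0.112], 0.52)]
```

Red is in the tray (≈0.714,-0.052,-0.10). Next is green: go to its -y side.

Request:
send_rows:
  series:
    - [[0,0,10],[-10,-20,0],0.66]
    - [[0,0,20],[-20,-40,0],0.66]
    - [[0,0,30],[-30,-60,0],0.66]
    - [[0,0,40],[-41,-80,0],0.66]
    - [[0,0,50],[-41,-100,0],0.66]
    - [[0,0,60],[-41,-125,0],0.66]
    - [[0,0,70],[-41,-145,0],0.66]
    - [[0,0,80],[-41,-165,0],0.66]
    - [[0,0,90],[-41,-181,0],0.66]
    - [[0,0,90],[-41,-181,-40],0.66]

```text
time_s: 10.92
eef_pos: [0.5847, -0.2505, 0.0503]
eef_rot: [0.003, 0.707, 0.707, 0.001]
wrist_force: [-1.1, -0.4, -0.1]
opening: 0.171
grasp_force: 0.0
```

```bash
python3 - <<'E'
from m import *
c=snap('wrist','w4.png'); o=telemetry.get_obs()
print(o['time_s'],np.round(o['eef_pos'],4),np.round(o['eef_rot'],3),o['wrist_force'])
for t in ['green']: print(t,[(np.round(d['xyz'],3).tolist(),round(d['conf'],2)) for d in spotter.landmark_of('toffee_'+t,'wrist')[:2]])
H['green']=(45,85);toffees(c,.009)
E
```

```text
10.975 [ 0.5797 -0.2468  0.0421] [-0.003  0.707  0.707 -0.001] [-4.22563698  2.81282215 -4.2450753 ]
green [([0.58, -0.203, 0.009], 0.93)]
```

View pics/w4.png

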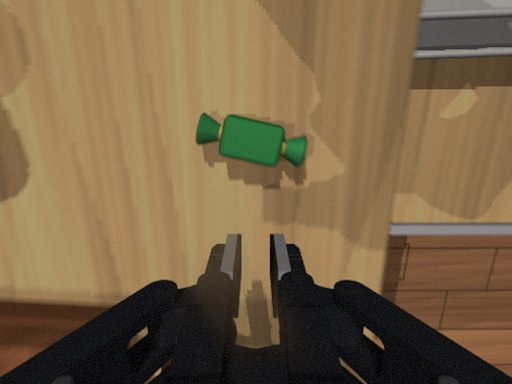

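Green at (252,140) is centred ahead of the fingers, with room to descend. Push it in +y.

Request:
send_rows:
  series:
    - [[0,0,0],[0,0,-25],0.66]
    - [[0,0,0],[0,0,-40],0.66]
    - [[0,0,0],[0,6,-40],0.66]
    - [[0,0,0],[0,18,-40],0.66]
    - [[0,0,0],[0,30,-40],0.66]
    - [[0,0,0],[0,42,-40],0.66]
    - [[0,0,0],[0,54,-40],0.66]
    - [[0,0,0],[0,66,-40],0.66]
    - [[0,0,0],[0,78,-40],0.66]
    - [[0,0,0],[0,90,-40],0.66]

```text
time_s: 12.28
eef_pos: [0.5818, -0.1565, 0.0083]
eef_rot: [-0.0, 0.707, 0.707, -0.0]
wrist_force: [0.2, -0.4, 0.4]
opening: 0.174
grasp_force: 0.1
```

Request:
send_rows:
  series:
    - [[0,0,0],[0,12,0],0.66]
    - [[0,0,0],[0,24,0],0.66]
    - [[0,0,0],[0,36,0],0.66]
    - [[0,0,0],[0,48,0],0.66]
    - [[0,0,0],[0,58,0],0.66]
    - [[0,0,0],[0,66,0],0.66]
    - [[0,0,0],[0,72,0],0.66]
    - [[0,0,0],[0,72,0],0.66]

```text
time_s: 13.28
eef_pos: [0.5818, -0.0849, 0.0083]
eef_rot: [-0.0, 0.707, 0.707, -0.0]
wrist_force: [-0.3, 0.1, 0.5]
opening: 0.17
grasp_force: 0.0
```

Request:
send_rows:
  series:
    - [[0,0,0],[0,-10,0],0.66]
    - [[0,0,0],[0,-25,20],0.66]
    - [[0,0,0],[-20,-25,70],0.66]
    - [[0,0,-10],[-50,-15,80],0.66]

```text
time_s: 13.78
eef_pos: [0.5343, -0.1032, 0.092]
eef_rot: [0.003, 0.768, 0.641, 0.002]
wrist_force: [-0.1, 0.5, -0.2]
opening: 0.172
grasp_force: 0.0
```

```bash
python3 - <<'E'
from m import *
c=snap('wrist','w5.png'); o=telemetry.get_obs()
print(o['time_s'],np.round(o['eef_pos'],4),np.round(o['eef_rot'],3),o['wrist_force'])
for t in ['green']: print(t,[(np.round(d['xyz'],3).tolist(),round(d['conf'],2)) for d in spotter.landmark_of('toffee_'+t,'wrist')[:2]])
H['green']=(60,90);toffees(c,.012)
E
```

```text
13.825 [ 0.5297 -0.1006  0.0906] [0.    0.77  0.638 0.   ] [ 0.72500546  1.77823011 -1.85659618]
green [([0.577, -0.062, 0.008], 0.84)]
red 163 [ 0.674 -0.051] ang 115 sd [2.1 3.6]
```

Green sits at (0.577,-0.062). Turn and push it over the edge.

Request:
send_rows:
  series:
    - [[0,0,-10],[-10,12,0],0.66]
    - [[0,0,-20],[-22,24,0],0.66]
    - [[0,0,-30],[-22,36,0],0.66]
    - [[0,0,-40],[-22,36,0],0.66]
    - [[0,0,-50],[-22,36,0],0.66]
    - [[0,0,-60],[-22,36,0],0.66]
    - [[0,0,-70],[-22,36,0],0.66]
    - [[0,0,-80],[-22,36,-20],0.66]
    - [[0,0,-80],[-22,36,-60],0.66]
    - [[0,0,-80],[-22,36,-80],0.66]

```text
time_s: 15.12
eef_pos: [0.5091, -0.0648, 0.006]
eef_rot: [-0.0, 1.0, 0.001, -0.001]
wrist_force: [-0.1, 0.3, 0.1]
opening: 0.172
grasp_force: 0.0
```

Request:
send_rows:
  series:
    - [[0,0,0],[4,0,0],0.66]
    - [[0,0,0],[16,0,0],0.66]
    - [[0,0,0],[28,0,0],0.66]
    - [[0,0,0],[40,0,0],0.66]
    - [[0,0,0],[52,0,0],0.66]
    - [[0,0,0],[64,0,0],0.66]
    - [[0,0,0],[76,0,0],0.66]
    - [[0,0,0],[88,0,0],0.66]
    - [[0,0,0],[98,0,0],0.66]
    - [[0,0,0],[108,0,0],0.66]

```text
time_s: 16.38
eef_pos: [0.6184, -0.0643, 0.0082]
eef_rot: [-0.0, 1.0, -0.0, -0.0]
wrist_force: [-0.7, 0.2, -0.2]
opening: 0.173
grasp_force: 0.1
```

Request:
send_rows:
  series:
    - [[0,0,0],[10,0,0],0.66]
    - [[0,0,0],[20,0,0],0.66]
    - [[0,0,0],[30,0,0],0.66]
    - [[0,0,0],[40,0,0],0.66]
    - [[0,0,0],[50,0,0],0.66]
    - [[0,0,0],[60,0,0],0.66]
    - [[0,0,0],[70,0,0],0.66]
    - [[0,0,0],[72,0,0],0.66]
    - [[0,0,0],[40,0,40],0.66]
    - [[0,0,0],[0,0,90],0.66]

```text
time_s: 17.62
eef_pos: [0.617, -0.0641, 0.0959]
eef_rot: [-0.001, 1.0, 0.0, -0.002]
wrist_force: [1.1, -1.5, 0.5]
opening: 0.165
grasp_force: 0.0
```

```bash
python3 - <<'E'
from m import *
c=snap('wrist','w6.png'); o=telemetry.get_obs()
print(o['time_s'],np.round(o['eef_pos'],4),np.round(o['eef_rot'],3),o['wrist_force'])
for t in ['green','red']: print(t,[(np.round(d['xyz'],3).tolist(),round(d['conf'],2)) for d in spotter.landmark_of('toffee_'+t,'wrist')[:2]])
E
```

```text
17.675 [ 0.6166 -0.0644  0.1036] [0.001 1.    0.    0.001] [2.99509345 0.96964428 2.15506025]
green [([0.708, -0.074, -0.088], 0.61)]
red [([0.714, -0.05, -0.102], 0.74)]
```

View pics/w6.png

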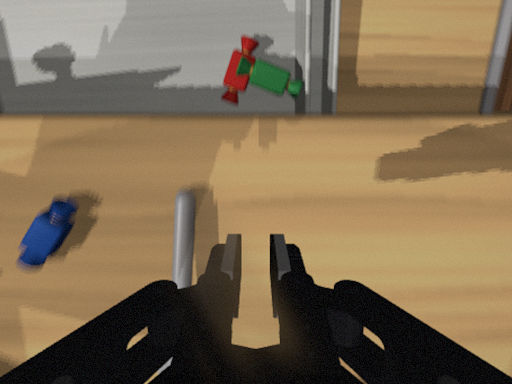

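Red and green are both in the tray (green over red at (268,75), inside the wall at col ~305). Now blue: straight push.

Request:
send_rows:
  series:
    - [[0,0,0],[-40,40,0],0.66]
    - [[0,0,0],[-88,80,0],0.66]
    - [[0,0,0],[-90,125,0],0.66]
    - [[0,0,0],[-90,168,0],0.66]
    - [[0,0,0],[-90,170,-30],0.66]
    - [[0,0,0],[-90,170,-70],0.66]
    - [[0,0,0],[-90,170,-90],0.66]
    - [[0,0,0],[-90,170,-90],0.66]
    - [[0,0,0],[-86,170,-90],0.66]
    - [[0,0,0],[-75,170,-90],0.66]

```text
time_s: 19.02
eef_pos: [0.5451, 0.1057, 0.0082]
eef_rot: [-0.0, 1.0, -0.0, 0.001]
wrist_force: [0.0, 0.5, 0.1]
opening: 0.172
grasp_force: 0.0
```

Request:
send_rows:
  series:
    - [[0,0,0],[12,0,0],0.66]
    - [[0,0,0],[24,0,0],0.66]
    - [[0,0,0],[36,0,0],0.66]
    - [[0,0,0],[48,0,0],0.66]
    - [[0,0,0],[60,0,0],0.66]
    - [[0,0,0],[72,0,0],0.66]

```text
time_s: 19.77
eef_pos: [0.6165, 0.1057, 0.007]
eef_rot: [0.0, 1.0, -0.0, -0.0]
wrist_force: [-0.4, 0.6, 0.3]
opening: 0.17
grasp_force: 0.1
```

```bash
python3 - <<'E'
from m import *
c=snap('wrist','w7.png'); o=telemetry.get_obs()
print(o['time_s'],np.round(o['eef_pos'],4),o['wrist_force'])
for t in ['blue']: print(t,[(np.round(d['xyz'],3).tolist(),round(d['conf'],2)) for d in spotter.landmark_of('toffee_'+t,'wrist')[:2]])
E
```

```text
19.825 [0.6182 0.1055 0.0074] [-0.83639849  0.34938388 -0.13122063]
blue [([0.638, 0.086, 0.005], 0.79), ([0.556, 0.202, 0.012], 0.55)]
```

Blue's centre has drifted to the finger edge. Back off, re-centre to y≈0.087, and finish.

Request:
send_rows:
  series:
    - [[0,0,0],[-12,0,0],0.66]
    - [[0,0,0],[-12,-18,0],0.66]
    - [[0,0,0],[-10,-19,0],0.66]
    - [[0,0,0],[0,-19,0],0.66]
    - [[0,0,0],[10,-19,0],0.66]
    - [[0,0,0],[20,-19,0],0.66]
    - [[0,0,0],[30,-19,0],0.66]
    - [[0,0,0],[40,-19,0],0.66]
    - [[0,0,0],[50,-19,0],0.66]
    - [[0,0,0],[60,-19,0],0.66]

```text
time_s: 21.12
eef_pos: [0.6765, 0.0867, 0.007]
eef_rot: [-0.0, 1.0, -0.0, -0.0]
wrist_force: [-0.0, -0.3, -0.7]
opening: 0.169
grasp_force: 0.0
```

Request:
send_rows:
  series:
    - [[0,0,0],[10,0,0],0.66]
    - [[0,0,0],[14,0,0],0.66]
    - [[0,0,0],[14,0,0],0.66]
    - [[0,0,0],[-20,0,40],0.66]
    - [[0,0,0],[-60,0,90],0.66]

```text
time_s: 21.75
eef_pos: [0.6146, 0.0866, 0.0947]
eef_rot: [-0.0, 1.0, -0.0, -0.002]
wrist_force: [0.6, -0.3, 1.7]
opening: 0.171
grasp_force: 0.0
```

```bash
python3 - <<'E'
from m import *
c=snap('wrist','w8.png'); o=telemetry.get_obs()
print(o['time_s'],np.round(o['eef_pos'],4),o['wrist_force'])
for t in ['blue','orange']: print(t,[(np.round(d['xyz'],3).tolist(),round(d['conf'],2)) for d in spotter.landmark_of('toffee_'+t,'wrist')[:2]])
E
```

```text
21.8 [0.6141 0.0874 0.1024] [2.92038099 1.71869295 1.93513989]
blue [([0.693, 0.088, -0.101], 0.69)]
orange [([0.558, 0.202, 0.009], 0.79), ([0.771, 0.057, -0.111], 0.56)]
```

View pics/w8.png

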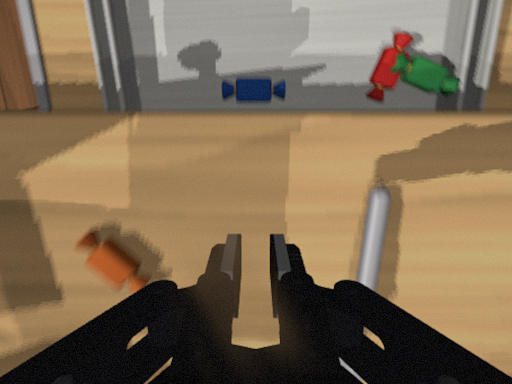

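Blue is in the tray (253,90). Orange remains at (112,260), diagonal. Go to its +y side, then push it to -y.

Request:
send_rows:
  series:
    - [[0,0,10],[-15,20,0],0.66]
    - [[0,0,20],[-30,40,0],0.66]
    - [[0,0,30],[-45,60,0],0.66]
    - [[0,0,40],[-56,80,0],0.66]
    - [[0,0,50],[-56,100,0],0.66]
    - [[0,0,60],[-56,120,0],0.66]
    - [[0,0,70],[-56,140,0],0.66]
    - [[0,0,80],[-56,158,0],0.66]
    - [[0,0,90],[-56,171,0],0.66]
    - [[0,0,90],[-56,171,-30],0.66]

```text
time_s: 23.15
eef_pos: [0.5627, 0.2592, 0.0669]
eef_rot: [0.001, 0.706, 0.708, 0.002]
wrist_force: [1.2, -0.4, 0.0]
opening: 0.172
grasp_force: 0.0
```

Request:
send_rows:
  series:
    - [[0,0,0],[0,0,-35],0.66]
    - [[0,0,0],[0,0,-59],0.66]
    - [[0,0,0],[0,0,-59],0.66]
    - [[0,0,0],[0,-12,-59],0.66]
    - [[0,0,0],[0,-24,-59],0.66]
    - [[0,0,0],[0,-36,-59],0.66]
    - [[0,0,0],[0,-48,-59],0.66]
    - [[0,0,0],[0,-60,-59],0.66]
    - [[0,0,0],[0,-72,-59],0.66]
    - [[0,0,0],[0,-84,-59],0.66]

```text
time_s: 24.4
eef_pos: [0.5607, 0.1729, 0.0069]
eef_rot: [-0.0, 0.707, 0.707, -0.0]
wrist_force: [0.7, -0.3, 0.6]
opening: 0.168
grasp_force: 0.1
```

Request:
send_rows:
  series:
    - [[0,0,0],[0,-4,0],0.66]
    - [[0,0,0],[0,10,0],0.66]
    - [[0,0,0],[0,22,25],0.66]
    - [[0,0,0],[-30,22,70],0.66]
    - [[0,0,-10],[-60,10,80],0.66]

```text
time_s: 25.02
eef_pos: [0.5022, 0.1858, 0.0899]
eef_rot: [0.001, 0.767, 0.642, 0.002]
wrist_force: [0.3, -0.5, 0.3]
opening: 0.169
grasp_force: 0.0
```

```bash
python3 - <<'E'
from m import *
c=snap('wrist','w9.png'); o=telemetry.get_obs()
print(o['time_s'],np.round(o['eef_pos'],4),np.round(o['eef_rot'],3),o['wrist_force'])
for t in ['orange']: print(t,[(np.round(d['xyz'],3).tolist(),round(d['conf'],2)) for d in spotter.landmark_of('toffee_'+t,'wrist')[:2]])
c=camera('top')
for t in ['orange']: print(t,[(np.round(d['xyz'],3).tolist(),round(d['conf'],2)) for d in spotter.landmark_of('toffee_'+t,'top')[:3]])
E
```

```text
25.075 [0.4976 0.1846 0.0888] [-0.     0.769  0.639 -0.   ] [-0.18944338  1.87747141 -1.6159616 ]
orange [([0.547, 0.144, 0.01], 0.8)]
orange [([0.549, 0.146, 0.01], 0.55)]
```

Orange is at (0.548,0.145). Turn and push.

Request:
send_rows:
  series:
    - [[0,0,-10],[-10,-12,0],0.66]
    - [[0,0,-20],[-20,-24,0],0.66]
    - [[0,0,-30],[-20,-35,0],0.66]
    - [[0,0,-40],[-20,-35,0],0.66]
    - [[0,0,-50],[-20,-35,0],0.66]
    - [[0,0,-60],[-20,-35,0],0.66]
    - [[0,0,-70],[-20,-35,0],0.66]
    - [[0,0,-80],[-20,-35,-20],0.66]
    - [[0,0,-80],[-20,-35,-60],0.66]
    - [[0,0,-80],[-20,-35,-79],0.66]

```text
time_s: 26.48
eef_pos: [0.4802, 0.1491, 0.0053]
eef_rot: [-0.0, 1.0, 0.001, -0.001]
wrist_force: [-0.6, 0.4, 0.2]
opening: 0.172
grasp_force: 0.0
```

Request:
send_rows:
  series:
    - [[0,0,0],[4,0,0],0.66]
    - [[0,0,0],[16,0,0],0.66]
    - [[0,0,0],[28,0,0],0.66]
    - [[0,0,0],[40,0,0],0.66]
    - [[0,0,0],[52,0,0],0.66]
    - [[0,0,0],[64,0,0],0.66]
    - [[0,0,0],[76,0,0],0.66]
    - [[0,0,0],[88,0,0],0.66]
    - [[0,0,0],[100,0,0],0.66]

```text
time_s: 27.6
eef_pos: [0.5815, 0.1487, 0.0078]
eef_rot: [-0.0, 1.0, -0.0, -0.0]
wrist_force: [0.4, -0.3, 0.1]
opening: 0.172
grasp_force: 0.0
```

```bash
python3 - <<'E'
from m import *
c=snap('wrist','w10.png'); o=telemetry.get_obs()
print(o['time_s'],np.round(o['eef_pos'],4),o['wrist_force'])
for t in ['orange']: print(t,[(np.round(d['xyz'],3).tolist(),round(d['conf'],2)) for d in spotter.landmark_of('toffee_'+t,'wrist')[:2]])
E
```

```text
27.65 [0.5833 0.1485 0.0083] [0.46849009 0.1813197  1.41522262]
orange [([0.612, 0.163, 0.009], 0.95)]
```

Request:
send_rows:
  series:
    - [[0,0,0],[-14,0,0],0.66]
    - [[0,0,0],[-14,18,0],0.66]
    - [[0,0,0],[-10,18,0],0.66]
    - [[0,0,0],[2,18,0],0.66]
    - [[0,0,0],[14,18,0],0.66]
    - [[0,0,0],[26,18,0],0.66]
    - [[0,0,0],[38,18,0],0.66]
    - [[0,0,0],[48,18,0],0.66]
    - [[0,0,0],[50,18,0],0.66]

```text
time_s: 28.82
eef_pos: [0.6316, 0.1665, 0.0079]
eef_rot: [-0.0, 1.0, -0.0, 0.0]
wrist_force: [-0.2, 0.1, -0.2]
opening: 0.168
grasp_force: 0.1
```

```bash
python3 - <<'E'
from m import *
c=snap('wrist','w11.png'); o=telemetry.get_obs()
print(o['time_s'],np.round(o['eef_pos'],4),o['wrist_force'])
for t in ['orange']: print(t,[(np.round(d['xyz'],3).tolist(),round(d['conf'],2)) for d in spotter.landmark_of('toffee_'+t,'wrist')[:2]])
E
```

```text
28.875 [0.6312 0.1666 0.0078] [ 0.02288275 -0.14861221  0.51501326]
orange [([0.655, 0.166, 0.009], 0.79)]
```

View pics/w11.png

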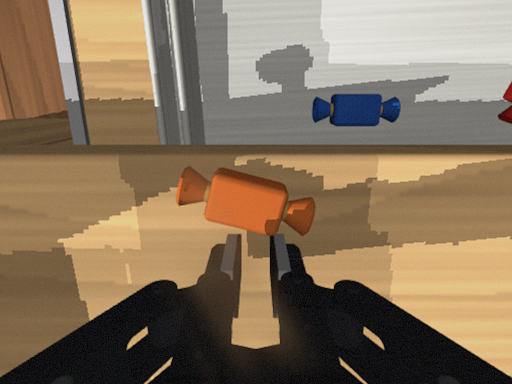

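Orange at (248,203) is centred on the fingers, but its left end lines up close to the tray's left wall (col ~195). I'll nudge it ~25 mm to -y first.

Request:
send_rows:
  series:
    - [[0,0,0],[-15,0,0],0.66]
    - [[0,0,0],[-15,0,40],0.66]
    - [[0,0,0],[0,35,45],0.66]
    - [[0,0,0],[25,70,40],0.66]
    - [[0,0,0],[25,72,20],0.66]
    - [[0,0,0],[25,72,0],0.66]
    - [[0,0,0],[25,72,0],0.66]
    - [[0,0,0],[25,62,0],0.66]
    - [[0,0,0],[25,52,0],0.66]
    - [[0,0,0],[25,44,0],0.66]

```text
time_s: 30.18
eef_pos: [0.6564, 0.2094, 0.0088]
eef_rot: [-0.0, 1.0, -0.001, 0.001]
wrist_force: [-0.2, 0.8, -0.3]
opening: 0.173
grasp_force: 0.1
```

Request:
send_rows:
  series:
    - [[0,0,0],[0,-8,0],0.66]
    - [[0,0,0],[0,-16,0],0.66]
    - [[0,0,0],[0,-16,0],0.66]
    - [[0,0,0],[0,10,0],0.66]
    - [[0,0,0],[0,20,40],0.66]
    - [[0,0,0],[-30,10,60],0.66]
    - [[0,0,0],[-60,-20,70],0.66]
    - [[0,0,0],[-60,-50,70],0.66]

```text
time_s: 31.18
eef_pos: [0.5941, 0.1612, 0.0788]
eef_rot: [-0.0, 1.0, 0.001, 0.0]
wrist_force: [1.1, -0.3, -0.5]
opening: 0.174
grasp_force: 0.0
```

```bash
python3 - <<'E'
from m import *
c=snap('wrist','w12.png'); o=telemetry.get_obs()
print(o['time_s'],np.round(o['eef_pos'],4),o['wrist_force'])
for t in ['orange']: print(t,[(np.round(d['xyz'],3).tolist(),round(d['conf'],2)) for d in spotter.landmark_of('toffee_'+t,'wrist')[:2]])
E
```

```text
31.225 [0.5952 0.1573 0.0785] [ 1.74854932 -2.23138376 -0.74835321]
orange [([0.657, 0.145, 0.009], 0.61)]
```

Request:
send_rows:
  series:
    - [[0,0,0],[0,-15,0],0.66]
    - [[0,0,0],[0,-15,-40],0.66]
    - [[0,0,0],[0,-15,-71],0.66]
    - [[0,0,0],[0,-15,-71],0.66]
    - [[0,0,0],[12,-15,-71],0.66]
    - [[0,0,0],[24,-15,-71],0.66]
    - [[0,0,0],[34,-15,-71],0.66]
    - [[0,0,0],[44,-15,-71],0.66]
    - [[0,0,0],[54,-15,-71],0.66]
    - [[0,0,0],[64,-15,-71],0.66]

```text
time_s: 32.52
eef_pos: [0.6604, 0.1457, 0.0068]
eef_rot: [0.0, 1.0, -0.0, -0.0]
wrist_force: [-0.4, 0.1, -0.3]
opening: 0.172
grasp_force: 0.1
```

Request:
send_rows:
  series:
    - [[0,0,0],[10,0,0],0.66]
    - [[0,0,0],[20,0,0],0.66]
    - [[0,0,0],[30,0,0],0.66]
    - [[0,0,0],[30,0,0],0.66]
    - [[0,0,0],[0,0,40],0.66]
    - [[0,0,0],[-50,0,90],0.66]
    - [[0,0,0],[-110,0,150],0.66]
    - [[0,0,0],[-160,0,200],0.66]
    - [[0,0,0],[-160,0,200],0.66]

```text
time_s: 33.65
eef_pos: [0.4983, 0.1459, 0.2091]
eef_rot: [-0.0, 1.0, 0.0, 0.001]
wrist_force: [0.9, 0.1, 1.2]
opening: 0.169
grasp_force: 0.0
```

```bash
python3 - <<'E'
from m import *
c=snap('wrist','w13.png'); o=telemetry.get_obs()
print(o['time_s'],np.round(o['eef_pos'],4),o['wrist_force'])
for t in ['orange','blue','red','green']: print(t,[(np.round(d['xyz'],3).tolist(),round(d['conf'],2)) for d in spotter.landmark_of('toffee_'+t,'wrist')[:2]])
t=camera('top')['pixels'][60:270,110:375,::-1]
w=cv2.resize(c['pixels'][:,:,::-1],(400,300))
cv2.imwrite('pics/end.png',np.hstack([w,cv2.resize(t,(378,300))]))
E
```

```text
33.7 [0.4975 0.1465 0.2121] [1.55691929 1.9256275  2.71710657]
orange []
blue []
red []
green []
```

View pics/end.png

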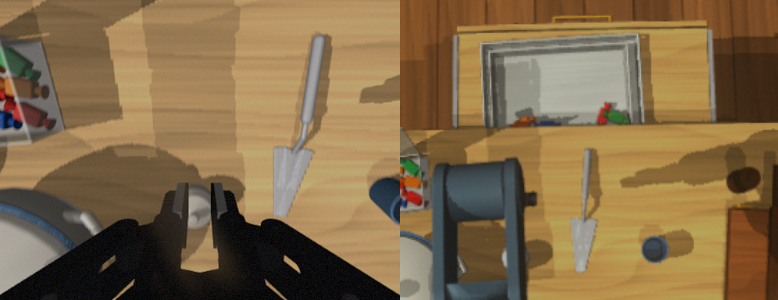

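The final view shows orange (525,121), blue (545,122), red (605,108) and green (615,116) all inside the upper tray. The oak is clear, and the lifter, cup and other items haven't moved.

```bash
python3 -c "
from m import *
print(ctrl.hand_in())"
```

```text
the job is handed in; nothing more can be done
None
```

All four toffees were swept over the front edge into the upper tray; in the final pictures the trays, the lifter and the cup had not moved, the lid was left untouched, and I handed the job in at about 34 s.

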